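Earth yourself, then press the controller's oblong key

ROBOT

A 7-joint arm with a two-finger parallel gripper is mounted at the origin on the work surface. World frame = base frame: x ahead of the robot, y to its left, z up, the work surface at z = 0. Lengths are in m, angles in rad, forces in N, time in s.
With the tool pointing down it reaches from about 0.4 to 0.85 m from the base axis. Payload 4.5 kg.
Tool frame: the origin (TCP) lies midway between the tips of the shut fingers; the grasp point (between the pads) lies 19 mm behind it; z points along the fingers, y is the line along which they close (so a half turn about z gives the same grasp; the last joint's range is limited). The gripper opens to 88 mm and grips with 3 to 60 N. Pads are 18 mm wide; open, the fingers measure 123 mm over their backs; the gripper's body (75 mm by 187 mm) begins 45 mm behind the grasp point.
Start: joints at [-1.13, 0.689, -0.195, 1.565, 0.157, 0.902, -0.215], TCP at [0.247, 0.574, 0.239] pointing down, gripper open.
Joint ranges: [-3.01, 3.01], [-0.46, 2.08], [-1.47, 1.51], [0.13, 2.56], [-1, 4.14], [0.04, 2.09], [-2.66, 2.66]. Speed limits (rad/s): [2.57, 2.57, 3.14, 3.14, 3.14, 3.14, 3.14].

INTERFACE

Orientations are given as a unit quaternion [x, y, z, w].
In Python, from cell import * gives the robot as it stands.
- The arm moves only by the tool carry_out, never from a script. Its argument "rows" is text: rows parted by semicolons, each of 5 numbers parted by spaces: the opening, from 0 (shut) to 1 (fully open), then the shift along the world's x, y, z in units of 40 mm (1.0 is 40 mm), then the turn about the world's z in units of 6 degrees (1.0 is 6 degrees). A call has 1 to 12 rows; each row shifts and turns the commanded pose from where the row before left it; what a row does not reach is not made up. A row lasts 1/12 s, in which the tool goes at most 41.7 mm and 7.16 degrees, less where a joint would pass 70% of its speed; a pose out of reach is approached as far as the arm can. A call is refused whole if a number of a shift passes 1 or a number of a turn 1, either way. A call with a gripper value outside its range is refused whole. The fingers move at their own pace and stop on an object; the grip force is fixed at half the most. Time passes only in rows, so rows that do not move let the fingers close. It gives the time, the measured TCP pose, the force, the opening and the grip force at its end, in the units of the state.
- observe(): the state, without advancing time (a new reading comes with each control period).
- snapshot(name): name is "side" or "top" or "wrist"; returns a dict with "pixels" (420x560x3 uint8, red, green, blue), "camera_matrix" (3x3 intrinsics, pixels), "distortion" ([k1, k2, p1, p2, k3] as OpenCV has them; the pictures are not rectified), "pose" (4x4, takes a point from camera to world coordinates); the wrist camera has in their place "T_tool_cam" (4x4, takes a point from camera to tool coordinates, whose origin is the TCP and whose axes are the flange's). Camera axes: x right, y down, z forward; pixel columns grow to the right and rows downward; lengths in m; the calibration is good to about 2 mm. A picture is of the moment at which its call begins: read the wrist's pose just before it. There is no depth.
- hand_in(): hands the job in; it is judged then, once.
Trained networks look in a picture, given as the dict that the camera call returned (one of the last four; its "shot" number tells which), for a name from the list of things; names that differ only in an ending like _2 or _b are one class to them, and where a whole thing is asked for, a point or a joint stands for the part that bears it (a point fixed in the world has none). Each returns a list of dicts, best first, with "score" (0 to 1); they miss things now and then, are a little off and sometimes report something else, mostly with a low value. They report only what shows in the picture. A call takes as long as a camera call.
- boxes_of(thing, picture): "box" ([left, top, right, bottom] in pixels, round what is visible of it).
The state is a dict: "clock": time; "joint_positions": joint angles; "joint_vel": joint speeds; "joint_torque": joint torques, N m; "eef_pos": TCP position; "tool_rot": TCP orientation; "wrist_force": force on the tool from outside, world axes, zero at the start; "ft_torque": the same for the moment, N m; "width": finger opening in m; "gripper_force": force on a finger pad.
Only numpy, scipy, OpenCV 4.12 (cv2) and the standard library are available. Lean on these libraries where they do the work, as an engineer would, in place of code of your own. Each camera call takes 0.05 s, during which the arm holds its last target. There are 200 camera calls.

TASK

Wake the controller for its bench test: first lay the fingertips lightly on the low round dome of the earthing plate for a moment to discharge static, and lift off; then press the oblong key on the controller's panel gently down, well past half of its travel, and withdraw so that it springs back up. Grasp and lift nothing, and leave the other two posts, the other three keys and everything lying loose alone.

Things in the scene. Friction and masses are not known exactly. Their poses are not given: they have to be found in the camera images.
- unit: grey sheet-metal controller fixed to the bench, 200 (x) x 300 (y) x 55 mm high, with a flat panel on top; origin at the centre of its underside. The four keys stand in one row along its y, 40 mm to its -x side, 65 mm apart in an order that varies
- key_oblong: oblong grey key on the panel (the one to press): black bezel with a long cap 40 (along its x) x 18 (along its y) mm. Origin: centre of the bezel's underside, on the panel; z up
- key_oblong_top (a point): centre of the top face of the oblong key's cap, 20 mm above the panel when up; it moves with the cap
- key_oblong_cap (a joint): travel of the oblong key's cap in m: 0 up, 0.010 fully down; 0.005 is halfway. A light spring of 0.7 N per mm returns it; 7 N holds it fully down, against a hard stop. Below 0 it is being pulled up
- key_square: another grey key on the panel, cap square, 24 x 24 mm, top 20 mm above the panel; to be left alone. Origin: centre of its bezel's underside, on the panel
- key_square_cap (a joint): travel of that key's cap in m: 0 up, 0.010 fully down
- key_round: another grey key on the panel, cap round, 26 mm across, top 20 mm above the panel; to be left alone. Origin: centre of its bezel's underside, on the panel
- key_round_cap (a joint): travel of that key's cap in m: 0 up, 0.010 fully down
- key_small: another grey key on the panel, cap round, 14 mm across, top 20 mm above the panel; to be left alone. Origin: centre of its bezel's underside, on the panel
- key_small_cap (a joint): travel of that key's cap in m: 0 up, 0.010 fully down
- earth_plate: steel earthing plate fixed to the bench, 140 (x) x 270 (y) x 12 mm high, origin at the centre of its underside. Three brass posts stand along its y, 85 mm apart in an order that varies
- post_dome: the low round dome, a brass button post 42 mm across at its foot, with a domed cap 34 mm across, 30 mm high in all (the one to touch). Origin: centre of its underside, on the plate
- post_dome_top (a point): crown of the dome, 30 mm above the plate when up; it moves with the cap
- post_dome_cap (a joint): travel of the dome in m: 0 up, 0.008 fully down onto a hard stop. A light spring of 0.7 N per mm returns it. Below 0 it is being pulled up
- post_slim: slim brass post, 12 mm across with a collar, 50 mm high; to be left alone. Origin: centre of its underside, on the plate
- post_block: square brass terminal block, 28 x 28 mm, 34 mm high; to be left alone. Origin: centre of its underside, on the plate
- spare_knob: black tapered control knob, 30 mm across, 18 mm high, lying loose on the controller's panel behind the keys; to be left alone
- spacer: steel cylinder 14 mm across, 18 mm high, standing loose on the panel in front of the gap between the two middle keys; to be left alone
- screw_cup: small aluminium bowl, 36 mm across the rim, 22 mm high, loose on the earthing plate behind the posts; to be left alone
- spray_can: red spray can, 58 mm across, 175 mm high, standing at the far side of the bench; to be left alone
- solvent_bottle: white bottle, 60 mm across, 130 mm high, standing at the far side of the bench; to be left alone
- flux_jar: amber jar with black cap, 52 mm across, 60 mm high, standing at the far side of the bench; to be left alone
- screwdriver: screwdriver lying on the bench near the robot; to be left alone

How it is judged:
By the outcome, as a careful person would: the job done as asked, in the order asked, and still so for the second after the job is handed in, with the robot touching nothing.
It also fails if it takes over 38 s, if anything falls off the work surface, if the arm or the gripper's body presses on something with over 40 N, if the wrist force passes 120 N, or if a joint passes its speed limit or range.

## Working session

There is one attempt and no reset: what is moved stays moved. The work goes in short steps, Python scripts to look and compute and a tool call to move; the robot and the scene stay as the last step left them, time stands still between calls to the robot, and variables do not carry over. Pictures are saved under pics/ and viewed, at most 10 in all, crops included, and the job is handed in when it is done.

Besides the shell and the picture viewer there is one more tool, called after ">>>" as name(argument=value, ...) on one line, values as JSON. carry_out: Moves the arm, as the interface text tells. Its arguments: {"type":"object","properties":{"rows":{"type":"string"}},"required":["rows"]}

```bash
ls; mkdir -p pics; cat > h.py <<'E'
from cell import *
import numpy as np, cv2
def ray(s,px):
    u=cv2.undistortPoints(np.array([[px]],float),np.array(s["camera_matrix"]),np.array(s["distortion"]))[0,0]
    P=np.array(s["pose"]); d=P[:3,:3]@np.array([u[0],u[1],1]); return P[:3,3],d/np.linalg.norm(d)
def atz(s,px,z):
    o,d=ray(s,px); return o+d*(z-o[2])/d[2]
def tri(rs):
    A=np.zeros((3,3));b=np.zeros(3)
    for o,d in rs:
        M=np.eye(3)-np.outer(d,d);A+=M;b+=M@o
    p=np.linalg.solve(A,b); return p,[np.linalg.norm((np.eye(3)-np.outer(d,d))@(p-o)) for o,d in rs]
def ctr(b): return [(b[0]+b[2])/2,(b[1]+b[3])/2]
E
python3 - <<'E'
from h import *
print({k:np.round(v,3).tolist() for k,v in observe().items()})
S={n:snapshot(n) for n in("top","side")}
for n,s in S.items():
    cv2.imwrite(f"pics/{n}0.png",s["pixels"][:,:,::-1]); print(n,np.round(s["pose"],3).tolist(),s["camera_matrix"])
for t in["key_oblong","key_square","key_round","key_small","post_dome","post_slim","post_block","spacer","spare_knob","screw_cup","unit","earth_plate"]:
    for n,s in S.items():
        print(t,n,[(np.round(r["box"]).tolist(),round(r["score"],2)) for r in boxes_of(t,s)[:3]])
E
```

```text
pics
{'clock': 0.0, 'joint_positions': [-1.13, 0.69, -0.195, 1.566, 0.157, 0.903, -0.215], 'joint_vel': [0.001, 0.001, 0.002, 0.0, -0.0, 0.001, -0.001], 'joint_torque': [-0.001, -52.757, -1.267, -15.342, -0.053, 0.007, 0.0], 'eef_pos': [0.247, 0.573, 0.238], 'tool_rot': [0.202, 0.979, -0.001, -0.0], 'wrist_force': [-0.545, -0.688, 0.27], 'ft_torque': [-0.006, -0.001, 0.023], 'gripper_force': 0.0, 'width': 0.088}
top [[-0.004, -0.987, 0.162, 0.358], [-1.0, 0.001, -0.016, -0.009], [0.016, -0.162, -0.987, 1.19], [0.0, 0.0, 0.0, 1.0]] [[495.09736345   0.         286.65474703]
 [  0.         495.09736345 215.19839836]
 [  0.           0.           1.        ]]
side [[0.921, -0.183, 0.343, 0.221], [-0.388, -0.483, 0.785, -0.801], [0.022, -0.856, -0.516, 0.577], [0.0, 0.0, 0.0, 1.0]] [[451.33965497   0.         284.66031999]
 [  0.         451.33965497 200.44202151]
 [  0.           0.           1.        ]]
key_oblong top [([214.0, 222.0, 226.0, 244.0], 0.55)]
key_oblong side [([231.0, 168.0, 252.0, 182.0], 0.48), ([224.0, 157.0, 235.0, 172.0], 0.26)]
key_square top [([109.0, 168.0, 248.0,
[... 589 characters left out ...]
304.0, 256.0], 0.67)]
spacer top [([328.0, 211.0, 336.0, 225.0], 0.56)]
spacer side [([232.0, 166.0, 250.0, 182.0], 0.42)]
spare_knob top []
spare_knob side [([311.0, 260.0, 332.0, 278.0], 0.67), ([233.0, 140.0, 244.0, 150.0], 0.48)]
screw_cup top [([341.0, 189.0, 354.0, 204.0], 0.56), ([214.0, 222.0, 228.0, 242.0], 0.52), ([163.0, 237.0, 172.0, 252.0], 0.21)]
screw_cup side [([324.0, 240.0, 339.0, 262.0], 0.56)]
unit top [([366.0, 207.0, 376.0, 223.0], 0.75), ([110.0, 171.0, 250.0, 292.0], 0.67), ([136.0, 246.0, 142.0, 250.0], 0.33)]
unit side [([170.0, 134.0, 301.0, 212.0], 0.71)]
earth_plate top [([310.0, 184.0, 424.0, 255.0], 0.67)]
earth_plate side [([255.0, 232.0, 400.0, 342.0], 0.85)]
```

```bash
python3 - <<'E'
from h import *
a=cv2.imread("pics/top0.png");b=cv2.imread("pics/side0.png")
cv2.imwrite("pics/topc.png",cv2.resize(a[160:300,90:440],None,fx=2.25,fy=2.25,interpolation=2))
cv2.imwrite("pics/sidec.png",cv2.resize(b[120:350,150:410],None,fx=2.6,fy=2.6,interpolation=2))
S={n:snapshot(n) for n in("top","side")}
def t(nm,B1,B2,z):
    p,e=tri([ray(S["top"],ctr(B1)),ray(S["side"],ctr(B2))]);print(nm,p.round(4),np.round(e,4),"top@z",atz(S["top"],ctr(B1),z).round(3),"side@z",atz(S["side"],ctr(B2),z).round(3))
t("obl",[214,222,226,244],[231,168,252,182],.07)
t("obl2",[214,222,226,244],[224,157,235,172],.07)
t("dome",[359,206,379,225],[309,264,335,282],.03)
t("block",[327,212,337,225],[288,234,304,256],.03)
t("slim",[397,205,409,217],[341,280,356,311],.04)
for c in([165,245],[193,238],[140,250]): print(atz(S["top"],c,.07).round(3))
E
```

```text
obl [0.5053 0.1243 0.0654] [0.0042 0.0042] top@z [0.501 0.125 0.07 ] side@z [0.507 0.116 0.07 ]
obl2 [0.489  0.1229 0.099 ] [0.0081 0.0081] top@z [0.501 0.125 0.07 ] side@z [0.496 0.179 0.07 ]
dome [ 0.5502 -0.2269  0.0229] [0.0019 0.0019] top@z [ 0.547 -0.225  0.03 ] side@z [ 0.548 -0.234  0.03 ]
block [ 0.5397 -0.1359  0.0285] [0.0006 0.0006] top@z [ 0.54  -0.136  0.03 ] side@z [ 0.538 -0.138  0.03 ]
slim [ 0.5596 -0.308   0.0332] [0.0022 0.0022] top@z [ 0.556 -0.305  0.04 ] side@z [ 0.558 -0.314  0.04 ]
[0.473 0.25  0.07 ]
[0.489 0.186 0.07 ]
[0.461 0.308 0.07 ]
```

View pics/topc.png

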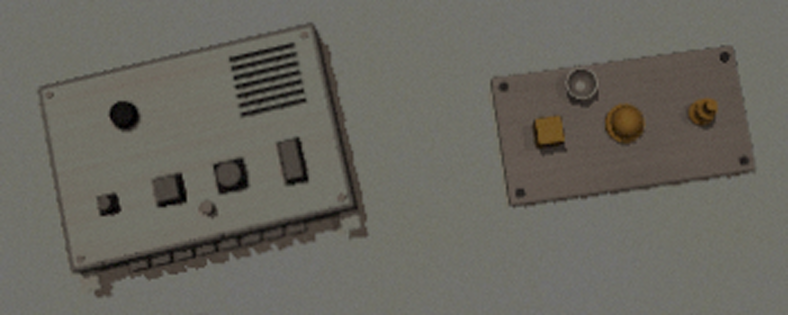

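View pics/sidec.png

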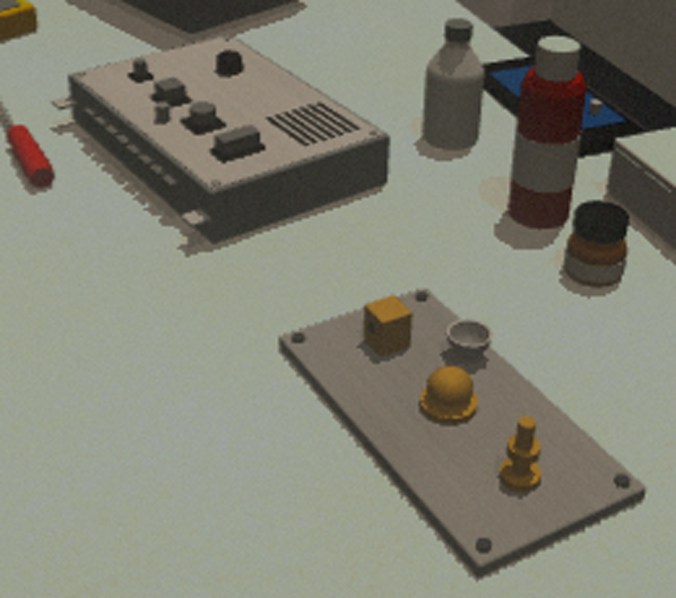

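The top view, left to right, shows the keys small, square, round and oblong (oblong near pixel 220,233), with the spacer in front of the square/round gap. On the plate are the block, dome (centre, 369,215) and slim post, with the cup behind. The side view agrees: oblong at (241,175), dome at (322,270). I'll move towards the dome at safe height, shut the fingers and turn so that the closing line follows the key's long axis.

>>> carry_out(rows="0 0.5 -0.8 0 -1;0 0.5 -0.8 0 -1;0 0.5 -0.8 0 -1;0 0.5 -0.8 0 -1;0 0.5 -0.8 0 -1;0 0.5 -0.8 0 -1;0 0.5 -0.8 0 -1;0 0.5 -0.8 0 -1;0 0.5 -0.8 0 -1;0 0.5 -0.8 0 0;0 0.5 -0.8 0 0;0 0.5 -0.8 0 0")

```text
clock: 2.4
eef_pos: [0.4881, 0.1885, 0.239]
tool_rot: [0.624, 0.781, 0.0, 0.0]
wrist_force: [0.8, 0.2, -0.3]
width: 0.0103
gripper_force: 0.0
```

```bash
cat >> h.py <<'E'
from scipy.spatial.transform import Rotation as R
def wrist():
    o=observe(); s=snapshot("wrist"); T=np.eye(4); T[:3,:3]=R.from_quat(o["tool_rot"]).as_matrix(); T[:3,3]=o["eef_pos"]
    s["pose"]=T@np.array(s["T_tool_cam"]); return s
E
python3 - <<'E'
from h import *
import pickle
o=observe(); print(o["clock"],o["eef_pos"],o["tool_rot"],o["width"])
s=wrist(); cv2.imwrite("pics/w1.png",s["pixels"][:,:,::-1]); print(s["pose"].round(3).tolist())
pickle.dump(s,open("w1.pkl","wb"))
for t in["key_oblong","key_round","spacer","post_dome"]: 
    for r in boxes_of(t,s)[:3]: print(t,np.round(r["box"]).tolist(),round(r["score"],2),atz(s,ctr(r["box"]),.07).round(3))
E
```

```text
2.4 [0.48807039 0.18852756 0.23896661] [6.24452073e-01 7.81063074e-01 2.57425420e-04 1.32782045e-04] 0.010292506750250549
[[0.975, 0.21, 0.066, 0.471], [0.22, -0.931, -0.29, 0.263], [0.001, 0.297, -0.955, 0.385], [0.0, 0.0, 0.0, 1.0]]
key_oblong [265.0, 226.0, 306.0, 252.0] 0.96 [0.507 0.129 0.07 ]
key_round [268.0, 168.0, 297.0, 198.0] 0.94 [0.489 0.191 0.07 ]
spacer [250.0, 151.0, 267.0, 166.0] 0.64 [0.46  0.211 0.07 ]
```

View pics/w1.png

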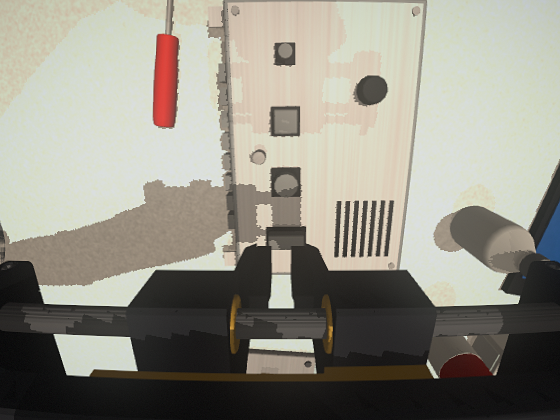

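The wrist view shows the row of keys, with the small one at the top and the oblong at (286,238) partly behind the fingers; the row is aligned with the tool to about 1°. The round key, spacer and knob sit where expected. I'll shift on over the oblong key, look again, and carry on to the dome.

>>> carry_out(rows="0 0.13 -0.87 0 0;0 0.13 -0.87 0 0;0 0.13 -0.3 0 0")

```text
clock: 2.9
eef_pos: [0.5021, 0.1053, 0.2387]
tool_rot: [0.625, 0.781, -0.001, 0.0]
wrist_force: [0.2, -0.5, -0.7]
width: 0.0003
gripper_force: 0.0
```

```bash
python3 - <<'E'
from h import *
import pickle
o=observe(); print(o["clock"],o["eef_pos"],o["width"])
s=wrist(); pickle.dump(s,open("w2.pkl","wb")); cv2.imwrite("pics/w2.png",s["pixels"][:,:,::-1])
s1=pickle.load(open("w1.pkl","rb"))
for t in["key_oblong","key_round"]: 
    for r in boxes_of(t,s)[:1]: print(t,np.round(r["box"]).tolist(),round(r["score"],2),atz(s,ctr(r["box"]),.07).round(4))
    if t=="key_round": print(tri([ray(s,ctr(r["box"])),ray(s1,[282.5,183])]))
E
```

```text
2.9 [0.50210958 0.10525066 0.23874844] 0.0002542844854872893
key_oblong [267.0, 153.0, 314.0, 176.0] 0.58 [0.5071 0.1281 0.07  ]
key_round [271.0, 84.0, 307.0, 117.0] 0.65 [0.4909 0.1896 0.07  ]
(array([0.49024269, 0.18968633, 0.06395891]), [np.float64(0.0007620849929255198), np.float64(0.0007620849929254261)])
```

>>> carry_out(rows="0 0.13 -0.87 0 0;0 0.13 -0.87 0 0;0 0.13 -0.87 0 0;0 0.13 -0.87 0 0;0 0.13 -0.87 0 0;0 0.13 -0.87 0 0;0 0.13 -0.87 0 0;0 0.13 -0.87 0 0;0 0.13 -0.87 0 0;0 0 -0.5 0 0;0 0 0 0 0")

```text
clock: 3.97
eef_pos: [0.5502, -0.228, 0.2386]
tool_rot: [0.626, 0.78, -0.001, 0.001]
wrist_force: [-0.1, 0.2, 0.5]
width: 0.0005
gripper_force: 0.0
```

```bash
python3 - <<'E'
from h import *
import pickle
o=observe(); print(o["clock"],o["eef_pos"],o["width"],o["wrist_force"])
s=wrist(); pickle.dump(s,open("w3.pkl","wb")); cv2.imwrite("pics/w3.png",s["pixels"][:,:,::-1])
for t in["post_dome","post_block","post_slim","screw_cup"]: 
    for r in boxes_of(t,s)[:1]: print(t,np.round(r["box"]).tolist(),round(r["score"],2),atz(s,ctr(r["box"]),.03).round(4))
w=cv2.imread("pics/w2.png"); cv2.imwrite("pics/w23.png",np.hstack([w[60:360,120:480],s["pixels"][60:360,120:480,::-1]]))
E
```

```text
3.9667 [ 0.55020443 -0.22799343  0.23855142] 0.00048469143462679493 [-0.12240654  0.15776302  0.49273552]
post_dome [267.0, 158.0, 301.0, 192.0] 0.71 [ 0.5533 -0.2253  0.03  ]
post_block [279.0, 84.0, 304.0, 114.0] 0.67 [ 0.5427 -0.1401  0.03  ]
post_slim [266.0, 225.0, 292.0, 247.0] 0.92 [ 0.5642 -0.3032  0.03  ]
screw_cup [313.0, 129.0, 343.0, 155.0] 0.64 [ 0.594  -0.1768  0.03  ]
```

View pics/w23.png

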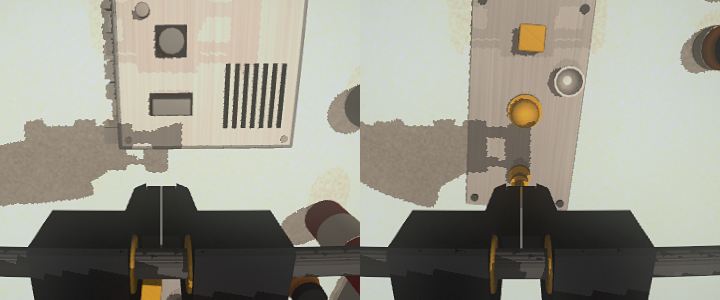

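The left half shows the oblong at (291,164), aligned with the tool. The right half shows the dome at (284,174), between the block and the slim post. The dome measures (0.552, -0.226), almost straight under the TCP, so I'm descending.

>>> carry_out(rows="0 0.03 0.05 -0.7 0;0 0 0 -0.8 0;0 0 0 -0.8 0;0 0 0 -0.8 0;0 0 0 -0.7 0;0 0 0 -0.5 0;0 0 0 -0.25 0;0 0 0 0 0;0 0 0 0 0")

```text
clock: 4.97
eef_pos: [0.5515, -0.2217, 0.0572]
tool_rot: [0.624, 0.781, 0.0, 0.0]
wrist_force: [-0.6, 0.8, 0.1]
width: 0.0002
gripper_force: 0.0
```

```bash
python3 - <<'E'
from h import *
o=observe(); print(o["clock"],o["eef_pos"],o["wrist_force"])
S={n:snapshot(n) for n in("side","wrist")}
im=cv2.resize(S["side"]["pixels"][190:330,250:400,::-1],None,fx=4,fy=4,interpolation=2)
cv2.imwrite("pics/d1.png",im)
E
```

```text
4.9667 [ 0.55149732 -0.22170149  0.05717666] [-0.55104054  0.7500865   0.14127666]
```

View pics/d1.png

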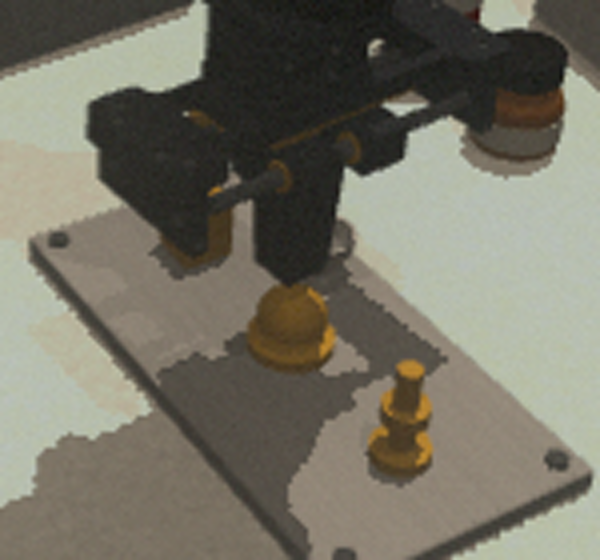

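The fingertips are just above the dome and about 4 mm too far to +y, so I'll correct that and come down gently.

>>> carry_out(rows="0 0 -0.1 0 0;0 0 0 -0.2 0;0 0 0 -0.15 0;0 0 0 -0.06 0;0 0 0 0 0;0 0 0 0 0")

```text
clock: 5.57
eef_pos: [0.5507, -0.227, 0.0402]
tool_rot: [0.625, 0.781, -0.0, -0.0]
wrist_force: [-0.8, -0.4, 1.9]
width: 0.0005
gripper_force: 0.7
```

>>> carry_out(rows="0 0 0 -0.03 0;0 0 0 0 0;0 0 0 0 0;0 0 0 0 0;0 0 0 0 0;0 0 0 0 0")

```text
clock: 6.07
eef_pos: [0.5507, -0.227, 0.0392]
tool_rot: [0.625, 0.781, -0.0, 0.0]
wrist_force: [-1.0, -1.4, 1.8]
width: 0.0004
gripper_force: 1.0
```

Contact confirmed: 1.8 N, about 2.5 mm of travel, held for half a second. Now lifting off and crossing to the oblong key.

>>> carry_out(rows="0 0 0 0.2 0;0 0 0 0.5 0;0 0 0 0.8 0;0 0 0 0.8 0;0 0 0 0.8 0;0 0 0 0.4 0;0 -0.1 0.6 0 0;0 -0.15 0.8 0 0;0 -0.15 0.9 0 0;0 -0.15 0.9 0 0;0 -0.15 0.9 0 0;0 -0.1 0.9 0 0")

```text
clock: 7.07
eef_pos: [0.518, -0.0246, 0.1796]
tool_rot: [0.625, 0.781, 0.0, -0.0]
wrist_force: [0.8, 0.0, 0.2]
width: 0.0002
gripper_force: 0.0
```

>>> carry_out(rows="0 -0.1 0.9 0 0;0 -0.1 0.9 0 0;0 -0.1 0.8 0 0;0 0 0.7 0 0;0 0 0.5 0 0;0 0 0 0 0;0 0 0 0 0;0 0 0 0 0")

```text
clock: 7.73
eef_pos: [0.5068, 0.124, 0.1793]
tool_rot: [0.625, 0.781, -0.0, 0.0]
wrist_force: [0.0, -0.1, 0.7]
width: 0.0003
gripper_force: 0.0
```

```bash
python3 - <<'E'
from h import *
import pickle
o=observe(); print(o["clock"],o["eef_pos"],o["wrist_force"])
s=wrist(); cv2.imwrite("pics/w4.png",s["pixels"][60:360,100:460,::-1])
s2=pickle.load(open("w2.pkl","rb"))
for r in boxes_of("key_oblong",s)[:2]:
    c=ctr(r["box"]); print(np.round(r["box"]).tolist(),round(r["score"],2),atz(s,c,.065).round(4),atz(s2,[290.5,164.5],.065).round(4),tri([ray(s,c),ray(s2,[290.5,164.5])]))
E
```

```text
7.7333 [0.5067676  0.12399141 0.17932169] [ 0.04648599 -0.06047143  0.73319191]
[255.0, 180.0, 310.0, 210.0] 0.72 [0.5073 0.1281 0.065 ] [0.507  0.1275 0.065 ] (array([0.5075832 , 0.12641126, 0.05862587]), [np.float64(0.00014791027391721873), np.float64(0.00014791027391720108)])
```

View pics/w4.png

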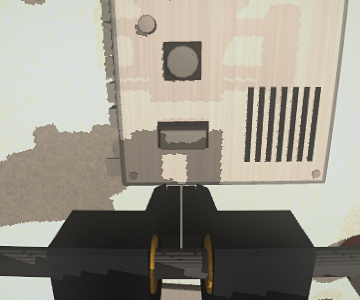

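The oblong key shows at (283,195) in the full image, straight ahead of the fingertips and aligned with them; three views agree on (0.507, 0.1275). Descending to just above its cap (top at 0.075).

>>> carry_out(rows="0 0 0.08 -0.5 0;0 0 0 -0.7 0;0 0 0 -0.6 0;0 0 0 -0.4 0;0 0 0 -0.15 0;0 0 0 0 0;0 0 0 0 0")

```text
clock: 8.42
eef_pos: [0.5073, 0.1276, 0.0856]
tool_rot: [0.625, 0.781, 0.0, 0.0]
wrist_force: [0.2, 1.2, -0.4]
width: 0.0002
gripper_force: 0.0
```

```bash
python3 - <<'E'
from h import *
o=observe(); print(o["clock"],o["eef_pos"],o["wrist_force"])
s=snapshot("side"); a=snapshot("top")
im=lambda p:cv2.resize(p[:,:,::-1],(400,400),interpolation=2)
cv2.imwrite("pics/k1.png",np.hstack([im(s["pixels"][130:220,190:280]),im(a["pixels"][180:280,170:270])]))
E
```

```text
8.4167 [0.50726712 0.12760615 0.08555467] [ 0.23024671  1.22926578 -0.37932252]
```

View pics/k1.png

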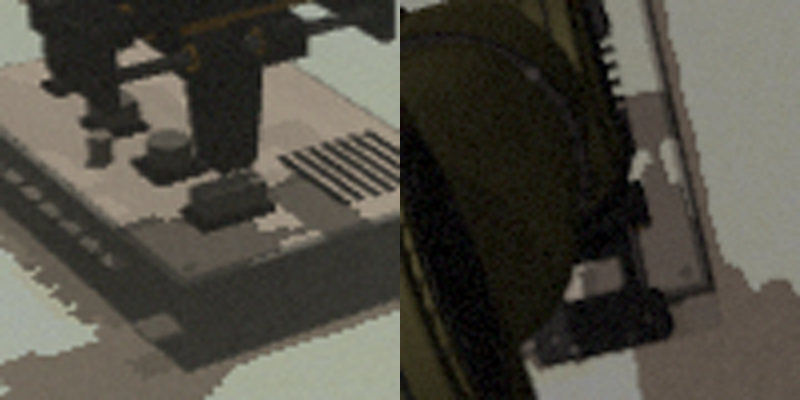

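In the side view (left half) the shut fingertips stand centred just above the oblong cap, clear of the neighbouring keys. Pressing in stages.

>>> carry_out(rows="0 0 0 -0.15 0;0 0 0 -0.1 0;0 0 0 -0.1 0;0 0 0 0 0;0 0 0 0 0")

```text
clock: 8.93
eef_pos: [0.5073, 0.1286, 0.0712]
tool_rot: [0.625, 0.781, 0.0, 0.0]
wrist_force: [0.3, 0.6, 2.8]
width: 0.0004
gripper_force: 1.4
```

>>> carry_out(rows="0 0 0 -0.05 0;0 0 0 -0.06 0;0 0 0 0 0;0 0 0 0 0;0 0 0 0 0")

```text
clock: 9.35
eef_pos: [0.5073, 0.1285, 0.067]
tool_rot: [0.625, 0.781, 0.0, 0.0]
wrist_force: [0.8, -0.1, 5.0]
width: 0.0003
gripper_force: 2.8
```

About 5 to 5.6 N means 7 to 8 mm of travel. I'll add a touch more, then withdraw straight up.

>>> carry_out(rows="0 0 0 -0.02 0;0 0 0 0 0;0 0 0 0 0;0 0 0 0 0")

```text
clock: 9.68
eef_pos: [0.5073, 0.1286, 0.0663]
tool_rot: [0.625, 0.781, 0.0, 0.0]
wrist_force: [-0.0, -0.2, 6.0]
width: 0.0003
gripper_force: 3.1
```

>>> carry_out(rows="0 0 0 0.1 0;0 0 0 0.2 0;0 0 0 0.5 0;0 0 0 0.7 0;0 0 0 0.8 0;0 0 0 0.5 0;0 0 0 0 0;0 0 0 0 0;0 0 0 0 0;0 0 0 0 0")

```text
clock: 10.52
eef_pos: [0.5057, 0.1282, 0.1768]
tool_rot: [0.625, 0.781, -0.001, -0.001]
wrist_force: [-0.1, -0.1, -0.0]
width: 0.0005
gripper_force: 0.0
```

```bash
python3 - <<'E'
from h import *
o=observe(); print(o["clock"],o["eef_pos"],o["wrist_force"])
s=snapshot("side")
cv2.imwrite("pics/e1.png",cv2.resize(s["pixels"][120:350,150:410,::-1],None,fx=2.6,fy=2.6,interpolation=2))
E
```

```text
10.5167 [0.5056975  0.12816641 0.17677473] [-0.09750371 -0.07241967 -0.0189313 ]
```

View pics/e1.png

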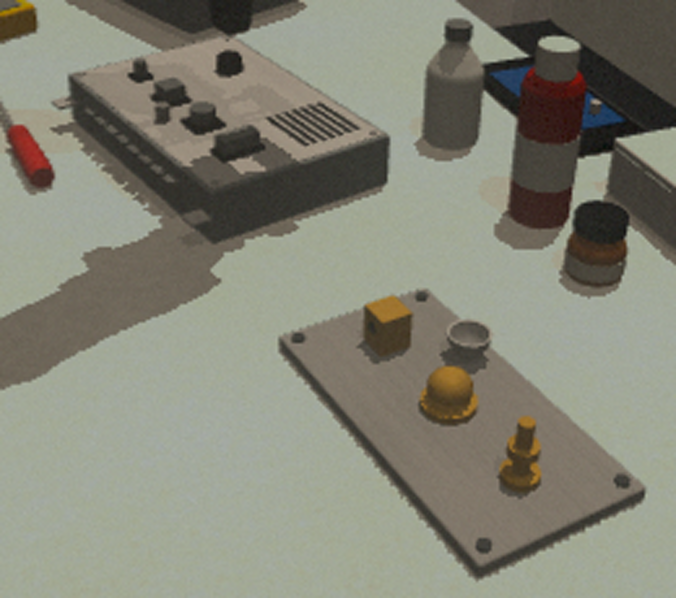

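The side view shows the oblong cap up again (crop 238,140), the dome up, and everything else where it was, with the robot clear.

```bash
python3 -c "
from cell import *
print(hand_in())"
```

```text
the job is handed in; nothing more can be done
None
```

I touched the dome lightly (about 2 N) and lifted off, then pressed the oblong key about 8–9 mm of its 10 mm travel (6 N); it sprang back up, nothing else was disturbed, and the job was handed in at about 10.5 s.

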